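# Monitor bracket from the stand into the drilling jig

### The arm

A 6-joint arm with a two-finger parallel gripper is mounted at the origin on the work surface. World frame = base frame: x ahead of the robot, y to its left, z up, the work surface at z = 0. Lengths are in m, angles in degrees, forces in N, time in s.
With the tool pointing down it reaches from about 0.25 to 0.725 m from the base axis. Payload 9.7 kg.
Tool frame: the origin (TCP) lies at the very end of the fingers, on their centre line; the grasp point (between the pads) lies 19 mm behind it; y points along the fingers, x is the direction in which the jaws open and shut, and the axes are right-handed (so a half turn about y gives the same grasp; the last joint's range is limited). The gripper opens to 85 mm and grips with 20 to 120 N. Pads are 22 mm wide; open, the fingers measure 114 mm over their backs; the gripper's body (76 mm by 85 mm) begins 54 mm behind the grasp point. The pads swing forward as they close: fully open they stand 13 mm farther back than shut.
Start: joints at [-73.453, 4.979, 10.078, 95.1, 0, 90], TCP at [0.157, -0.527, 0.231] pointing down, gripper open.
Joint ranges: [-179.16, 179.16], [-48.56, 103.87], [-65.8, 70.77], [-126.05, 130.52], [-82.76, 87.17], [-180, 180]. Speed limits (degrees/s): [127.2, 127.2, 147.25, 180, 180, 180].

### API

Orientations are given as [roll, pitch, yaw] about the fixed x, y, z axes, in that order (R = Rz(yaw) Ry(pitch) Rx(roll)).
In Python, from workcell import bot gives the robot as it stands.
- The arm moves only by the shell command python3 -m jog 'ROWS' [FORCE]. ROWS is JSON, a list of rows, each a list of 7 numbers: the closure, from 0 (fully open) to 1 (shut), then the shift along the world's x, y, z in units of 25 mm (1.0 is 25 mm), then the turn, a rotation vector about the world's x, y, z in units of 5 degrees (1.0 is 5 degrees). A call has 1 to 5 rows; each row is the pose to reach, as a shift and turn from the pose commanded when the call began; what a row does not reach only later rows make up. A row lasts 1/10 s, in which the tool goes at most 50 mm and 8.59 degrees, less where a joint would pass 70% of its speed; a pose out of reach is approached as far as the arm can. A call with a gripper value outside its range is refused whole. The fingers move at their own pace and stop on an object; FORCE is the grip in N (left out, the last holds). Time passes only in rows, so rows that repeat a pose let the fingers close. It gives the time, the measured TCP pose, the force and the opening at its end, in the units of the state.
- bot.get_obs(): the state, without advancing time (a new reading comes with each control period).
- bot.camera(name): name is "scene" or "top" or "wrist"; returns (picture, depth): 384x512x3 uint8, red, green, blue; 384x512 float32, m along the optical axis (not along the pixel's ray), 0 where there is no reading.
- bot.camera_model(name): a dict with "fx", "fy", "cx", "cy" (pixels), "rvec" (rotation vector, rad) and "tvec" (3), from world to camera coordinates, as OpenCV has them; the wrist camera has in their place "tool_from_camera" (4x4, takes a point from camera to tool coordinates, whose origin is the TCP and whose axes are the tool frame's). Camera axes: x right, y down, z forward; pixel columns grow to the right and rows downward; lengths in m; the calibration is good to about 2 mm. A picture is of the moment at which its call begins: read the wrist's pose just before it. camera_model takes no time and is no camera call.
- bot.job_done(): hands the job in, once; it reports no verdict.
Trained networks look in the newest picture that a camera, given by its name, has taken for a name from the list of things; names that differ only in an ending like _2 or _b are one class to them, and where a whole thing is asked for, a point or a joint stands for the part that bears it (a point fixed in the world has none). Each returns a list of dicts, best first, with "conf" (0 to 1); they miss things now and then, are a little off and sometimes report something else, mostly with a low value. They report only what shows in the picture. A call takes as long as a camera call. They do not tell look-alikes from the thing itself.
- bot.regions_of(camera, label): "pixels" (384x512 bool, what is visible of it) and "point" ([row, column] in pixels, amid what is visible of it).
The state is a dict: "time": time; "q": joint angles; "qd": joint speeds; "joint_efforts": joint torques, N m; "ee_pos": TCP position; "tcp_rot": TCP orientation; "wrist_force": force on the tool from outside, world axes, zero at the start; "torque": the same for the moment, N m; "opening": finger opening in m.
Only numpy, scipy, OpenCV 4.12 (cv2) and the standard library are available. Lean on these libraries where they do the work, as an engineer would, in place of code of your own. Each camera call takes 0.05 s, during which the arm holds its last target. There are 200 camera calls.

### The job

The mounting bracket on the monitor stand's cross tube has to go into the drilling jig. Slide the stop collar off the open end of the tube and put it in the grey parts tray, then slide the bracket off the same way. Lay the bracket gently on the jig, plate down, and push it fully home: one long edge of its plate against both dowels and a short edge against the end stop; leave everything else on the bench where it is.

Things in the scene. Friction and masses are not known exactly. Their poses are not given: they have to be found in the camera images.
- stand: Monitor stand, fixed: dark foot plate 250 x 190 x 8 mm, upright pole 35 mm thick and 358 mm tall, and one level steel cross tube, 32 mm thick, held at the pole only. Origin: on the bench under the pole's axis; x along the tube towards its open end, z up. Tube axis 180 mm above the bench, open end 340 mm from the pole's axis; a clamp casting covers its first 63 mm.
- bar_end (a point): Centre of the cross tube's open end face (on the tube's axis); same axes as the stand.
- collar: Stop collar on the tube, between bracket and open end: aluminium clamp block, loosened, slides freely. 54 mm wide across the tube (flat upright sides), 62 mm high, 24 mm thick along it, 36 mm bore. Origin: bore centre; x along the bore, z up; its top is 27 mm above the origin, its underside 35 mm below. Hangs with the bore axis 2 mm below the tube's. 0.12 kg.
- bracket: Monitor bracket on the tube, loosened, slides freely, hanging plate down: flat steel plate 125 (x) x 95 (y) x 6 mm; above its middle, on a narrow neck, an aluminium clamp block 60 (x) x 52 mm (y, flat upright sides), from 16 to 68 mm above the plate's underside. Origin: centre of the plate's underside, z up. About 0.45 kg.
- bracket_bore (a point): Centre of the bracket's 36 mm bore, which runs through its block along the bracket's x, 42 mm above the plate's underside. While it hangs, this point is 2 mm below the tube's axis.
- jig: Drilling jig, fixed: dark steel base 230 (x) x 180 (y) x 14 mm. Origin: centre of its underside. On its top, two steel dowels 12 mm thick and 14 mm tall at x = -12.5 and 67.5 mm, y = 64 mm; and at the +x end the end stop, a steel block 20 mm tall, 60 mm wide (y), its stop face at x = 90 mm, centred on y = 10.5 mm.
- jig_home (a point): Point on the jig's top (14 mm above the bench) under the centre of the bracket's plate when the bracket is home; in the jig's frame at (27.5, 10.5, 14) mm. Jig's axes: +y is towards the dowels, +x towards the end stop; the plate's long edge lies along x.
- tray: Low grey open parts tray, fixed to the bench, 160 (x) x 130 (y) x 26 mm, walls and floor 4 mm. Origin: centre of its underside.
- drive: Bystander: hard drive lying flat, 147 x 101 x 27 mm. Origin: centre of its underside.
- screwdriver: Bystander: screwdriver, 210 mm long, 26 mm thick handle. Origin: centre of its underside.
- mug: Bystander: white mug, 82 mm across and 95 mm high. Origin: centre of its underside.
Not all that is in view belongs to the job. There is more than one size of the collar; the one meant has the size given above.

How it is judged:
By the outcome, as a careful person would: the job done as asked, in the order asked, and still so for the second after the job is handed in, with the robot touching nothing.
It also fails if it takes over 72 s, if anything falls off the work surface, if the arm or the gripper's body presses on something with over 40 N, if the wrist force passes 120 N, or if a joint passes its speed limit or range.

## Working session

There is one attempt and no reset: what is moved stays moved. The work goes in short steps, Python scripts to look and compute and a shell command to move; the robot and the scene stay as the last step left them, time stands still between calls to the robot, and variables do not carry over. Pictures are saved under pics/ and viewed, about 8 in all and at most 12, crops included, and the job is handed in when it is done.

```bash
ls; mkdir -p pics
cat > h.py <<'E'
import numpy as np, cv2, json
from workcell import bot
from scipy.spatial.transform import Rotation as R
def cam(n):
    o=bot.get_obs(); im,d=bot.camera(n); m=bot.camera_model(n)
    if n=='wrist':
        T=np.eye(4); T[:3,:3]=R.from_euler('xyz',o['tcp_rot'],degrees=True).as_matrix(); T[:3,3]=o['ee_pos']
        W=T@np.array(m['tool_from_camera'])
    else:
        C=np.eye(4); C[:3,:3]=cv2.Rodrigues(np.array(m['rvec'],float))[0]; C[:3,3]=np.ravel(m['tvec']); W=np.linalg.inv(C)
    v,u=np.mgrid[:384,:512]
    P=np.stack([(u-m['cx'])/m['fx']*d,(v-m['cy'])/m['fy']*d,d],-1)@W[:3,:3].T+W[:3,3]
    P[d<=0]=np.nan
    return im,P,W,m
def save(n,im,s=1):
    cv2.imwrite('pics/'+n,cv2.resize(im[:,:,::-1],None,fx=s,fy=s))
E
python3 - <<'E'
from h import *
o=bot.get_obs(); print(o)
ims=[]
for n in ['scene','top']:
    im,P,W,m=cam(n); ims.append(im); print(n,W[:3,3].round(3)); np.savez(n,im=im,P=P)
    save(n+'0.png',im,1.5)
    for l in ['stand','bar_end','collar','bracket','jig','tray','drive','screwdriver','mug']:
        for r in bot.regions_of(n,l)[:3]:
            k=r['pixels']; q=P[k]; q=q[~np.isnan(q[:,0])]
            print(l,round(r['conf'],2),r['point'],k.sum(),np.percentile(q,[3,50,97],axis=0).round(3).tolist() if len(q) else 0)
E
```

```text
pics
{'time': 0.0, 'q': array([-7.34529975e+01,  5.01208953e+00,  1.00344609e+01,  9.50979151e+01,
       -9.66597987e-04,  9.00002529e+01]), 'qd': array([-0.03832322, -0.0120338 ,  0.05382342,  0.09915822, -0.01351282,
        0.01312544]), 'joint_efforts': array([ 2.73596861e-04, -5.20383918e+01,  4.64807689e+01,  1.61893247e-02,
        2.06060014e-05,  9.41772868e-06]), 'ee_pos': array([ 0.15657492, -0.527017  ,  0.23057362]), 'tcp_rot': array([-9.00009669e+01,  7.55436667e-02, -7.34532503e+01]), 'wrist_force': array([ 0.16883241,  0.04484241, -0.39800266]), 'torque': array([-0.05154548, -0.00140535,  0.02904473]), 'opening': 0.08553328221801733}
scene [0.958 0.75  0.778]
stand 0.87 [300.1, 226.2] 15265 [[0.534, 0.123, 0.006], [0.746, 0.213, 0.01], [0.835, 0.297, 0.34]]
stand 0.19 [255.3, 303.4] 2749 [[0.542, 0.205, 0.139], [0.603, 0.25, 0.154], [0.656, 0.278, 0.206]]
bar_end 0.79 [297.9, 230.2] 15669 [[0.53, 0.12, 0.006], [0.745, 0.213, 0.01], [0.837, 0.298, 0.34]]
collar 0.96 [327.1, 373.3] 1071 [[0.493, 0.338, 0.007], [0.533, 0.379, 0.079], [0.551, 0.397, 0.083]]
collar 0.92 [
[... 1337 characters left out ...]
[177.2, 167.1] 2060 [[0.537, 0.178, 0.138], [0.592, 0.212, 0.144], [0.654, 0.275, 0.207]]
jig 0.85 [224.1, 381.7] 6986 [[0.417, -0.381, 0.01], [0.499, -0.275, 0.014], [0.584, -0.167, 0.03]]
jig 0.33 [217.7, 152.9] 381 [[0.492, 0.216, 0.156], [0.505, 0.238, 0.204], [0.519, 0.269, 0.208]]
tray 0.68 [195.7, 251.5] 3474 [[0.503, -0.033, -0.0], [0.579, 0.031, 0.004], [0.656, 0.094, 0.027]]
drive 0.81 [258.4, 284.6] 2535 [[0.369, -0.103, 0.023], [0.416, -0.036, 0.027], [0.466, 0.032, 0.031]]
screwdriver 0.85 [127.5, 352.1] 516 [[0.728, -0.278, 0.001], [0.742, -0.216, 0.022], [0.756, -0.094, 0.028]]
mug 0.79 [102.7, 275.5] 1196 [[0.752, -0.057, 0.002], [0.806, -0.024, 0.041], [0.838, 0.013, 0.096]]
```

View pics/scene0.png

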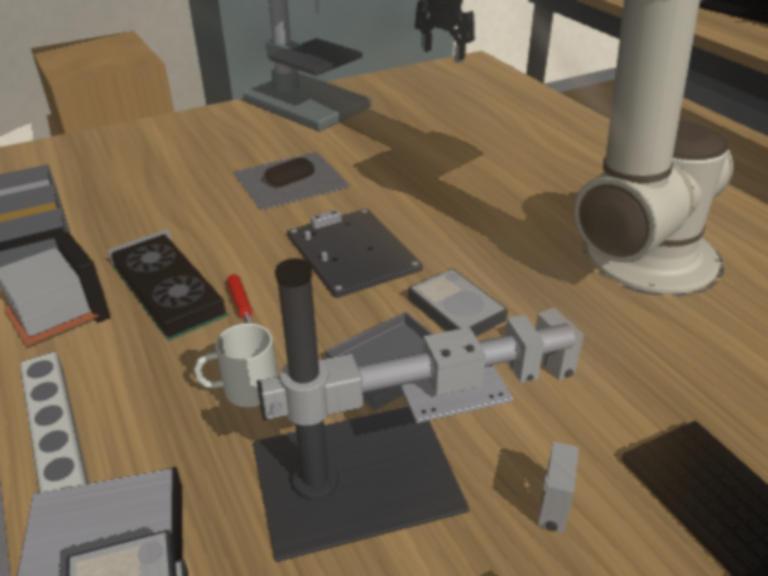

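View pics/top0.png

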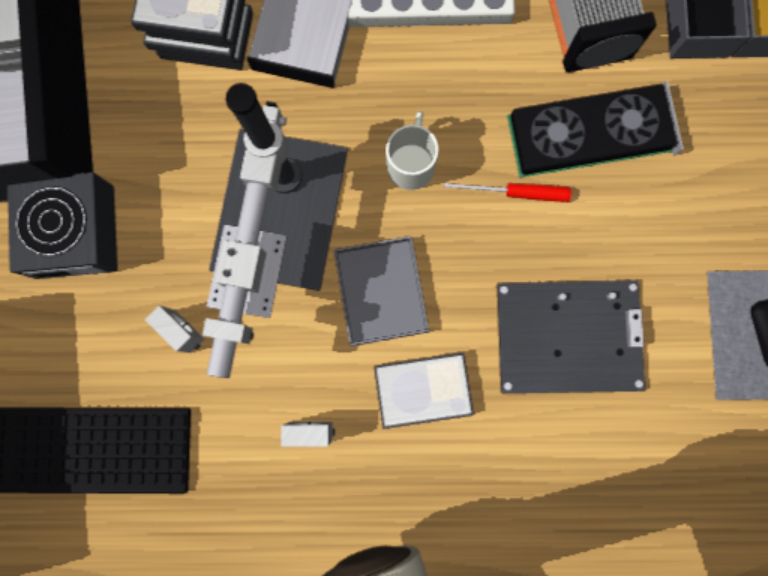

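The candidates for the collar, in scene0 pixels:
- On the tube at (525,347), which is top (227,330).
- A loose block standing behind the tube at scene (560,345), top (305,434).
- A loose block standing in front at scene (560,485), top (172,328).

The one on the tube, between the bracket and the open end, matches the description. Next I'll check it in a close crop and fit the poses.

Run:
```python
from h import *
for n in ['top','scene']:
    D=np.load(n+'.npz'); P=D['P']; im=D['im']
    x,y,z=P[...,0],P[...,1],P[...,2]
    # pole top
    k=(z>.34)&(z<.37)&(x>.6)&(y>.1)&(y<.3); q=P[k]; print(n,'pole',k.sum(),q.mean(0).round(4), q.min(0).round(3),q.max(0).round(3))
    # tube: ridge points
    k=(z>.189)&(z<.2)&(x>.42)&(x<.70)&(y>.15)&(y<.32)
    q=P[k]; (vx,vy,x0,y0)=cv2.fitLine(q[:,:2].astype(np.float32),cv2.DIST_HUBER,0,.01,.01).ravel()
    if vx>0: vx,vy=-vx,-vy
    t=(q[:,:2]-[x0,y0])@[vx,vy]
    print('tube',k.sum(),'yaw',np.degrees(np.arctan2(vy,vx)).round(2),x0,y0,'end',(np.array([x0,y0])+np.array([vx,vy])*np.percentile(t,99.5)).round(4),'zmax',np.percentile(q[:,2],95))
    d=np.array([vx,vy]); nrm=np.array([-vy,vx])
    k=(z>.2)&(z<.212)&(x>.47)&(x<.68)&(y>.15)&(y<.32); q=P[k]; a=(q[:,:2]-[x0,y0])@d; b=(q[:,:2]-[x0,y0])@nrm
    for lo,hi,l in [(a.max()-.04,9,'collar'),(-9,a.max()-.04,'bracket')]:
        m=(a>lo)&(a<hi)
        rr=cv2.minAreaRect(q[m][:,:2].astype(np.float32)); print(l,m.sum(),'along',np.percentile(a[m],[1,99]).round(4),'across',np.percentile(b[m],[1,99]).round(4),'ctr',q[m].mean(0).round(4),rr)
    if n=='top':
        for l,zr,reg in [('jig',(.010,.018),(.38,.62,-.40,-.14)),('tray',(.02,.032),(.48,.68,-.06,.12)),('plate',(.13,.15),(.5,.68,.14,.3))]:
            k=(z>zr[0])&(z<zr[1])&(x>reg[0])&(x<reg[1])&(y>reg[2])&(y<reg[3])
            print(l,k.sum(),cv2.minAreaRect(P[k][:,:2].astype(np.float32)),np.median(z[k]))
        for zlo in (.022,):
            k=(z>zlo)&(x>.42)&(x<.60)&(y>-.39)&(y<-.15)
            nn,lab,st,ce=cv2.connectedComponentsWithStats(k.astype(np.uint8))
            for i in range(1,nn): print('post',st[i][4],ce[i].round(1),P[lab==i].mean(0).round(4))
D=np.load('scene.npz')
save('crop.png',D['im'][190:360,270:410],4)
```

```text
top pole 362 [0.7743 0.1899 0.3566] [0.757 0.172 0.34 ] [0.794 0.209 0.362]
tube 1043 yaw 168.76 0.5680029 0.2298121 end [0.4433 0.2546] zmax 0.19780466739900135
collar 312 along [0.0523 0.0759] across [-0.0283  0.0252] ctr [0.5054 0.2436 0.2048] ((0.5054382085800171, 0.24408714473247528), (0.05487910285592079, 0.023913182318210602), 79.00576782226562)
bracket 706 along [-0.0582  0.0004] across [-0.0277  0.0237] ctr [0.5967 0.2259 0.2041] ((0.5968145728111267, 0.22632996737957), (0.05281594395637512, 0.06022639572620392), 78.4420394897461)
jig 6243 ((0.5007061958312988, -0.27513137459754944), (0.1801566779613495, 0.23074065148830414), 0.31510820984840393) 0.013951954958212998
tray 404 ((0.5792350769042969, 0.030815988779067993), (0.16040728986263275, 0.1300690770149231), 9.26584243774414) 0.025582004511329415
plate 1111 ((0.5826552510261536, 0.22905735671520233), (0.09600753337144852, 0.15388111770153046), 78.79010009765625) 0.14174428788193683
post 21 [375. 197.] [ 0.5645 -0.2619  0.0276]
post 20 [408.1 196.6] [ 0.5646 -0.3419  0.0266]
post 1 [364. 199.] [ 0.5606 -0.2364  0.0221]
post 236 [423.5 218. ] [ 0.5117 -0.3736  0.0333]
scene pole 476 [0.7773 0.1996 0.3543] [0.757 0.175 0.34 ] [0.794 0.213 0.361]
tube 1195 yaw 168.74 0.5791158 0.23901185 end [0.4446 0.2658] zmax 0.19816050632825927
collar 309 along [0.0624 0.0874] across [-0.0199  0.0352] ctr [0.5055 0.2482 0.205 ] ((0.5042206048965454, 0.24635674059391022), (0.05664684250950813, 0.02606450393795967), 78.6402816772461)
bracket 722 along [-0.048   0.0117] across [-0.0191  0.0338] ctr [0.5967 0.2301 0.2044] ((0.5954031944274902, 0.2275046408176422), (0.05685560405254364, 0.06075182929635048), 79.15110778808594)
```

View pics/crop.png

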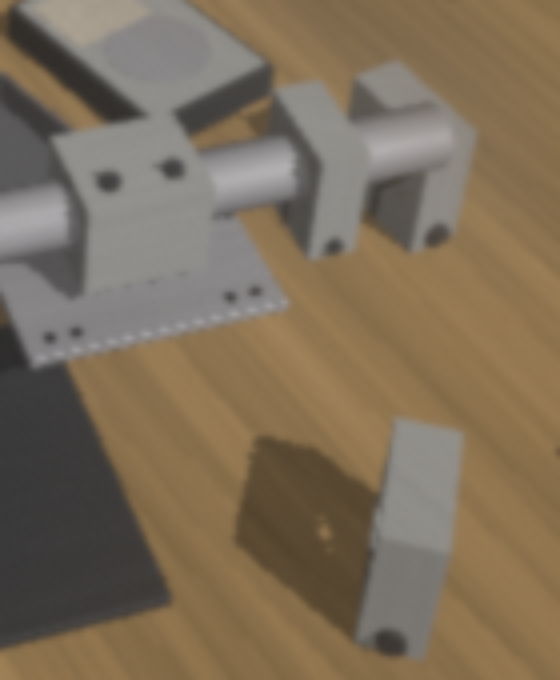

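The crop shows the collar on the tube at about scene (348,228). Its 54 x 24 mm footprint fits the description. The other two blocks stand loose on the bench and aren't the target. I'll travel to a point above the collar.

```bash
R1='x'
python3 -m jog '[[0,0.7,1.54,0.7,0,0,1.52],[0,1.39,3.08,1.4,0,0,3.04],[0,2.09,4.63,2.1,0,0,4.56],[0,2.78,6.17,2.8,0,0,6.09]]'
python3 -m jog '[[0,0.7,1.54,0,0,0,1.52],[0,1.39,3.08,0,0,0,3.04],[0,2.09,4.63,0,0,0,4.56],[0,2.78,6.17,0,0,0,6.09]]'
python3 -m jog '[[0,0.7,1.54,0,0,0,1.52],[0,1.39,3.08,0,0,0,3.04],[0,2.09,4.63,0,0,0,4.56],[0,2.78,6.17,0,0,0,6.09]]'
python3 -m jog '[[0,0.7,1.54,0,0,0,1.52],[0,1.39,3.08,0,0,0,3.04],[0,2.09,4.63,0,0,0,4.56],[0,2.78,6.17,0,0,0,6.09]]'
python3 -m jog '[[0,0.7,1.54,0,0,0,1.52],[0,1.39,3.08,0,0,0,3.04],[0,2.09,4.63,0,0,0,4.56],[0,2.78,6.17,0,0,0,6.09],[0,2.78,6.17,0,0,0,6.09]]'
cat > pose.py <<'E'
from h import *
o=bot.get_obs(); print(round(o['time'],2),o['ee_pos'].round(4),o['tcp_rot'].round(2),'q',o['q'].round(1),'F',o['wrist_force'].round(2),'M',o['torque'].round(2),o['opening'].round(4))
E
python3 pose.py
```

```text
time: 1.4
ee_pos: [0.2264, -0.3714, 0.302]
tcp_rot: [-90.0, -0.0, -42.7]
wrist_force: [0.7, -0.5, 0.6]
opening: 0.0855
time: 1.8
ee_pos: [0.2959, -0.2172, 0.3015]
tcp_rot: [-90.0, -0.0, -12.3]
wrist_force: [0.5, -0.5, -0.7]
opening: 0.0856
time: 2.2
ee_pos: [0.3654, -0.0627, 0.3016]
tcp_rot: [-90.0, -0.1, 18.2]
wrist_force: [0.9, -0.8, 0.0]
opening: 0.0851
time: 2.6
ee_pos: [0.435, 0.0917, 0.3015]
tcp_rot: [-90.0, -0.0, 48.7]
wrist_force: [0.5, -1.3, 0.6]
opening: 0.0854
time: 3.1
ee_pos: [0.5053, 0.2479, 0.2986]
tcp_rot: [-89.8, 0.1, 79.2]
wrist_force: [0.4, 0.2, -0.8]
opening: 0.0852Traceback (most recent call last):
  File "pose.py", line 2, in <module>
    o=bot.get_obs(); print(round(o['time'],2),o['ee_pos'].round(4),o['tcp_rot'].round(2),'q',o['q'].round(1),'F',o['wrist_force'].round(2),'M',o['torque'].round(2),o['opening'].round(4))
                                                                                                                                                                    ^^^^^^^^^^^^^^^^^^
AttributeError: 'float' object has no attribute 'round'
```

```bash
sed -i "s/o\['opening'\].round(4)/round(float(o['opening']),4)/" pose.py
cat > meas.py <<'E'
from h import *
import sys
im,P,W,m=cam('wrist'); save(sys.argv[1],im,1.5)
q=P.reshape(-1,3); q=q[~np.isnan(q[:,0])]
d=np.array([np.cos(np.radians(168.75)),np.sin(np.radians(168.75))]); n=np.array([-d[1],d[0]]); p0=np.array([.775,.191])
a=(q[:,:2]-p0)@d; b=(q[:,:2]-p0)@n
print('cam',W[:3,3].round(3))
t=(q[:,2]>.2)&(q[:,2]<.212)&(abs(b)<.05)
for lo,hi in [(.13,.225),(.235,.36)]:
    k=t&(a>lo)&(a<hi)
    if k.sum()>30: print('block along',np.percentile(a[k],[1,99]).round(4),'across',np.percentile(b[k],[1,99]).round(4),'z',np.median(q[k,2]).round(4),cv2.minAreaRect(q[k][:,:2].astype(np.float32)))
k=(q[:,2]>.185)&(q[:,2]<.199)&(abs(b)<.025)&(a>.08)&(a<.36)
if k.sum()>30:
    z=q[k]; f=cv2.fitLine(z[:,:2].astype(np.float32),cv2.DIST_HUBER,0,.01,.01).ravel(); print('tube yaw',np.degrees(np.arctan2(f[1],f[0]))%180,'b',np.median(b[k]),'amax',np.percentile(a[k],99.5),'ztop',np.percentile(z[:,2],95))
E
python3 pose.py; python3 meas.py w1.png
```

```text
3.1 [0.5053 0.2479 0.2986] [-8.984e+01  7.000e-02  7.923e+01] q [ 26.1   9.2  22.3 103.3   0.   36.9] F [ 0.37  0.17 -0.78] M [0.01 0.03 0.02] 0.0852
cam [0.431 0.262 0.442]
block along [0.1539 0.2136] across [-0.0281  0.0228] z 0.2051 ((0.5956964492797852, 0.22934813797473907), (0.05214840918779373, 0.06156163662672043), 78.9137954711914)
block along [0.2645 0.2886] across [-0.0287  0.0244] z 0.206 ((0.5042730569839478, 0.24709849059581757), (0.05412712320685387, 0.024573028087615967), 79.36933898925781)
tube yaw 169.00307 b -0.0022165874056497012 amax 0.3402909698227032 ztop 0.19741257122312036
```

View pics/w1.png

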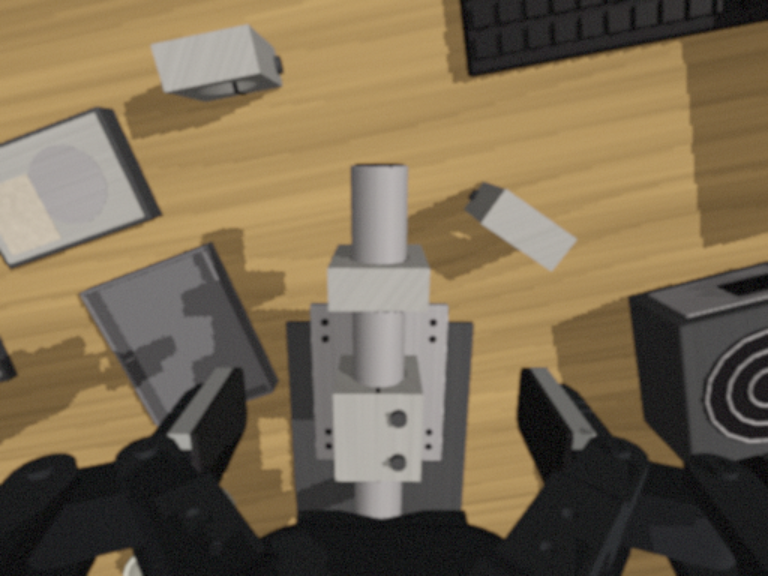

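```bash
python3 -m jog '[[0,0.04,0.04,-1.4,0,0,0],[0,0.04,0.04,-2.8,0,0,0],[0,0.04,0.04,-4.2,0,0,0],[0,0.04,0.04,-5.2,0,0,0],[0,0.04,0.04,-5.54,0,0,0]]' 30
python3 pose.py
python3 -m jog '[[0.2,0,0,0,0,0,0],[0.4,0,0,0,0,0,0],[0.6,0,0,0,0,0,0],[0.8,0,0,0,0,0,0],[1,0,0,0,0,0,0]]' 30
python3 -m jog '[[1,0,0,0,0,0,0],[1,0,0,0,0,0,0],[1,0,0,0,0,0,0]]' 30
python3 pose.py
```

```text
time: 3.65
ee_pos: [0.5039, 0.2436, 0.1606]
tcp_rot: [-89.9, 0.1, 78.7]
wrist_force: [-0.0, 0.3, -0.4]
opening: 0.0855
3.65 [0.5039 0.2436 0.1606] [-89.86   0.11  78.68] q [25.8  5.6  2.9 87.5 -0.  37.1] F [-0.02  0.3  -0.44] M [ 0.04  0.03 -0.01] 0.0855
time: 4.15
ee_pos: [0.5059, 0.2453, 0.1648]
tcp_rot: [-90.1, -0.1, 78.8]
wrist_force: [-0.4, -0.6, 7.5]
opening: 0.0538
time: 4.45
ee_pos: [0.5059, 0.2453, 0.1648]
tcp_rot: [-90.1, -0.1, 78.8]
wrist_force: [-0.4, -0.4, 7.5]
opening: 0.0536
4.45 [0.5059 0.2453 0.1648] [-90.15  -0.1   78.79] q [25.9  5.6  3.4 87.6 -0.  37.1] F [-0.41 -0.38  7.51] M [-0.04  0.07  0.02] 0.0536
```

```bash
python3 -m jog '[[1,0,0,0.1,0,0,0],[1,0,0,0.18,0,0,0],[1,0,0,0.18,0,0,0]]'
python3 -m jog '[[1,-0.4,0.08,0,0,0,0],[1,-0.8,0.16,0,0,0,0],[1,-1.2,0.24,0,0,0,0],[1,-1.6,0.31,0,0,0,0],[1,-2,0.39,0,0,0,0]]'
python3 -m jog '[[1,-0.4,0.08,0,0,0,0],[1,-0.8,0.16,0,0,0,0],[1,-1.2,0.24,0,0,0,0],[1,-1.6,0.31,0,0,0,0],[1,-2,0.39,0,0,0,0]]'
python3 -m jog '[[1,-0.4,0.08,0,0,0,0],[1,-0.6,0.12,0,0,0,0],[1,-0.6,0.12,0,0,0,0]]'
python3 pose.py; python3 meas.py w2.png
```

```text
time: 4.75
ee_pos: [0.5052, 0.2451, 0.1676]
tcp_rot: [-90.0, -0.0, 78.8]
wrist_force: [0.1, -0.6, -1.2]
opening: 0.0538
time: 5.25
ee_pos: [0.454, 0.255, 0.1674]
tcp_rot: [-90.0, -0.0, 78.8]
wrist_force: [-0.4, 0.9, -1.1]
opening: 0.0539
time: 5.75
ee_pos: [0.4043, 0.2647, 0.1673]
tcp_rot: [-90.0, -0.0, 78.8]
wrist_force: [0.1, -0.8, -1.2]
opening: 0.0533
time: 6.05
ee_pos: [0.3896, 0.2677, 0.1674]
tcp_rot: [-90.0, -0.0, 78.8]
wrist_force: [0.4, 0.4, -1.3]
opening: 0.0537
6.05 [0.3896 0.2677 0.1674] [-9.001e+01 -1.000e-02  7.883e+01] q [34.5 -6.4 -8.3 88.1  0.  45.7] F [ 0.42  0.43 -1.33] M [ 0.01 -0.03  0.  ] 0.0537
cam [0.315 0.283 0.311]
```

View pics/w2.png

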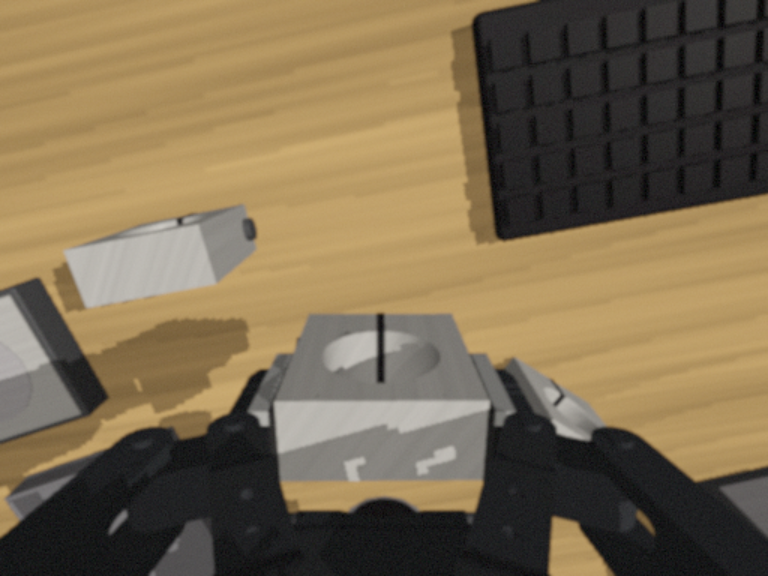

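```bash
python3 -m jog '[[1,-0.2,0,1.6,0,0,0],[1,-0.2,0,3.4,0,0,0],[1,0.5,-1.2,4.8,0,0,0],[1,1.5,-2.5,5.3,0,0,0],[1,2.5,-3.8,5.3,0,0,0]]'
python3 -m jog '[[1,1,-1.15,0,0,0,0],[1,2.1,-2.4,0,0,0,0],[1,3.2,-3.6,0,0,0,0],[1,4.3,-4.8,0,0,0,0],[1,5.08,-5.67,0,0,0,0]]'
python3 -m jog '[[1,0,0,-1.2,0,0,0],[1,0,0,-3,0,0,0],[1,0,0,-5,0,0,0],[1,0,0,-7,0,0,0],[1,0,0,-8.5,0,0,0]]'
python3 -m jog '[[1,0,0,-0.8,0,0,0],[1,0,0,-1.2,0,0,0],[1,0,0,-1.2,0,0,0]]'
python3 pose.py
```

```text
time: 6.6
ee_pos: [0.4542, 0.1717, 0.3024]
tcp_rot: [-90.2, -0.1, 78.9]
wrist_force: [1.0, 1.0, -0.9]
opening: 0.0539
time: 7.1
ee_pos: [0.5813, 0.0284, 0.2991]
tcp_rot: [-90.0, 0.0, 78.7]
wrist_force: [0.0, 0.1, -1.0]
opening: 0.0535
time: 7.6
ee_pos: [0.5787, 0.0303, 0.0836]
tcp_rot: [-89.9, 0.0, 78.8]
wrist_force: [-0.4, -0.5, -0.7]
opening: 0.0537
time: 7.9
ee_pos: [0.5792, 0.0305, 0.0561]
tcp_rot: [-89.9, 0.0, 78.8]
wrist_force: [-0.4, -0.5, -0.7]
opening: 0.0534
7.9 [0.5792 0.0305 0.0561] [-8.989e+01  3.000e-02  7.878e+01] q [ 3.   9.4 -4.5 76.3 -0.  14.2] F [-0.41 -0.47 -0.74] M [-0.03  0.    0.03] 0.0534
```

```bash
python3 -m jog '[[1,0,0,-0.4,0,0,0],[1,0,0,-0.8,0,0,0],[1,0,0,-1.0,0,0,0],[1,0,0,-1.0,0,0,0]]'
python3 -m jog '[[1,0,0,-0.05,0,0,0],[1,0,0,-0.1,0,0,0],[1,0,0,-0.1,0,0,0]]'
python3 -m jog '[[1,0,0,-0.05,0,0,0],[1,0,0,-0.1,0,0,0],[1,0,0,-0.1,0,0,0]]'
```

```text
time: 8.3
ee_pos: [0.5793, 0.0308, 0.0316]
tcp_rot: [-89.9, 0.0, 78.8]
wrist_force: [-1.0, 0.3, 0.2]
opening: 0.0538
time: 8.6
ee_pos: [0.5797, 0.0308, 0.0299]
tcp_rot: [-90.0, -0.0, 78.8]
wrist_force: [-0.4, 0.4, -1.8]
opening: 0.0533
time: 8.9
ee_pos: [0.5795, 0.0308, 0.0271]
tcp_rot: [-90.0, 0.0, 78.8]
wrist_force: [0.2, -0.6, -1.6]
opening: 0.0538
```

```bash
python3 -m jog '[[1,0,0,-0.04,0,0,0],[1,0,0,-0.08,0,0,0],[1,0,0,-0.08,0,0,0]]'
python3 -m jog '[[1,0,0,-0.04,0,0,0],[1,0,0,-0.08,0,0,0],[1,0,0,-0.08,0,0,0]]'
python3 pose.py
```

```text
time: 9.2
ee_pos: [0.5797, 0.0307, 0.026]
tcp_rot: [-90.0, -0.0, 78.8]
wrist_force: [-1.8, -0.0, 4.5]
opening: 0.0538
time: 9.5
ee_pos: [0.5803, 0.0307, 0.0258]
tcp_rot: [-90.1, -0.0, 78.8]
wrist_force: [-6.6, -2.0, 17.3]
opening: 0.0537
9.5 [0.5803 0.0307 0.0258] [-9.014e+01 -3.000e-02  7.879e+01] q [ 3.  10.1 -7.1 72.7 -0.  14.2] F [-6.63 -2.   17.28] M [-0.05  1.36  0.07] 0.0537
```

```bash
python3 -m jog '[[1,0,0,0.1,0,0,0],[1,0,0,0.16,0,0,0],[0.7,0,0,0.16,0,0,0],[0.5,0,0,0.16,0,0,0],[0.3,0,0,0.16,0,0,0]]'
python3 -m jog '[[0.3,0,0,0,0,0,0],[0.2,0,0,0.2,0,0,0],[0.2,0,0,0.8,0,0,0],[0.1,0,0,2,0,0,0],[0,0,0,3.8,0,0,0]]'
python3 -m jog '[[0,0,0,1.8,0,0,0],[0,0,0,3.6,0,0,0],[0,0,0,5.4,0,0,0],[0,0,0,7,0,0,0],[0,0,0,7,0,0,0]]'
python3 - <<'E'
from h import *
im,P,W,m=cam('top')
for r in bot.regions_of('top','collar'):
    q=P[r['pixels']]; print(round(r['conf'],2),r['point'],np.nanpercentile(q,[3,50,97],axis=0).round(3).tolist())
save('t2.png',im)
E
python3 pose.py
```

```text
time: 10.0
ee_pos: [0.5796, 0.0308, 0.027]
tcp_rot: [-90.0, 0.0, 78.8]
wrist_force: [-0.8, -0.2, 0.2]
opening: 0.06
time: 10.5
ee_pos: [0.5785, 0.0307, 0.1224]
tcp_rot: [-89.8, 0.0, 78.8]
wrist_force: [1.1, 0.4, -0.4]
opening: 0.0851
time: 11.0
ee_pos: [0.5804, 0.0308, 0.305]
tcp_rot: [-90.6, -0.1, 78.8]
wrist_force: [0.6, 0.1, -0.5]
opening: 0.0852
0.73 [181.6, 166.6] [[0.539, 0.183, 0.139], [0.591, 0.212, 0.145], [0.651, 0.275, 0.207]]
0.72 [216.8, 114.7] [[0.486, 0.328, -0.002], [0.516, 0.356, 0.079], [0.551, 0.394, 0.084]]
0.72 [289.4, 189.0] [[0.337, 0.162, 0.051], [0.353, 0.172, 0.081], [0.368, 0.182, 0.085]]
11.1 [0.58   0.0308 0.2993] [-9.017e+01 -4.000e-02  7.880e+01] q [  3.   11.5  25.1 103.4  -0.   14.2] F [-0.59  0.24 -1.21] M [ 0.01 -0.04 -0.06] 0.0854
```

Next I go to the bracket. I'll check the collar in the tray on the way, once the arm is out of the view.

```bash
python3 -m jog '[[0,0.1,1,0,0,0,0],[0,0.25,2.7,0,0,0,0],[0,0.4,4.5,0,0,0,0],[0,0.55,6.3,0,0,0,0],[0,0.67,7.88,0,0,0,0]]'
python3 -m jog '[[0,0,0,0,0,0,0],[0,0,0,0,0,0,0]]'
python3 pose.py; python3 meas.py w3.png
python3 - <<'E'
from h import *
im,P,W,m=cam('top'); z=P[...,2]
k=(P[...,0]>.49)&(P[...,0]<.67)&(P[...,1]>-.05)&(P[...,1]<.12)&(z>.04)&(z<.1)
print('in tray',k.sum(),cv2.minAreaRect(P[k][:,:2].astype(np.float32)),np.median(z[k]))
E
```

```text
time: 11.6
ee_pos: [0.5958, 0.2297, 0.2961]
tcp_rot: [-89.9, 0.1, 78.8]
wrist_force: [0.0, -0.7, 0.9]
opening: 0.0855
time: 11.8
ee_pos: [0.5959, 0.2285, 0.2958]
tcp_rot: [-89.9, 0.1, 78.9]
wrist_force: [-0.2, -0.8, 1.0]
opening: 0.0854
11.8 [0.5959 0.2285 0.2958] [-89.88   0.09  78.9 ] q [ 21.   20.7  36.1 105.5  -0.   32.1] F [-0.18 -0.82  0.97] M [-0.07  0.05 -0.01] 0.0854
cam [0.522 0.244 0.44 ]
block along [0.1542 0.2133] across [-0.028  0.023] z 0.2051 ((0.5958443880081177, 0.22917377948760986), (0.052231885492801666, 0.061026960611343384), 79.34037017822266)
tube yaw 169.10449 b -0.0023871217112880587 amax 0.3221785343111493 ztop 0.19721732596028982
in tray 249 ((0.5784868597984314, 0.028925586491823196), (0.05389118194580078, 0.024500541388988495), 79.69112396240234) 0.0656073677867346
```

```bash
python3 -m jog '[[0,0,0,-1.4,0,0,0],[0,0,0,-2.8,0,0,0],[0,0,0,-4.2,0,0,0],[0,0,0,-5,0,0,0],[0,0,0,-5.3,0,0,0]]' 60
python3 -m jog '[[0.2,0,0,0,0,0,0],[0.4,0,0,0,0,0,0],[0.6,0,0,0,0,0,0],[0.8,0,0,0,0,0,0],[1,0,0,0,0,0,0]]' 60
python3 -m jog '[[1,0,0,0,0,0,0],[1,0,0,0,0,0,0],[1,0,0,0,0,0,0]]' 60
python3 pose.py
```

```text
time: 12.4
ee_pos: [0.5954, 0.2259, 0.1624]
tcp_rot: [-89.8, 0.1, 78.7]
wrist_force: [-0.5, -0.2, 0.5]
opening: 0.0857
time: 12.9
ee_pos: [0.5972, 0.2278, 0.1669]
tcp_rot: [-90.2, -0.1, 78.8]
wrist_force: [0.5, -1.9, 7.2]
opening: 0.0515
time: 13.2
ee_pos: [0.5972, 0.2277, 0.1669]
tcp_rot: [-90.2, -0.1, 78.8]
wrist_force: [0.8, -2.4, 7.0]
opening: 0.0515
13.2 [0.5972 0.2277 0.1669] [-9.017e+01 -7.000e-02  7.878e+01] q [20.9 16.4 16.1 89.5 -0.  32.1] F [ 0.8  -2.39  7.  ] M [-0.24  0.04  0.02] 0.0515
```

```bash
python3 -m jog '[[1,0,0,0.1,0,0,0],[1,0,0,0.2,0,0,0],[1,0,0,0.24,0,0,0],[1,0,0,0.24,0,0,0]]'
python3 -m jog '[[1,-0.3,0.06,0,0,0,0],[1,-0.8,0.16,0,0,0,0],[1,-1.3,0.255,0,0,0,0],[1,-1.8,0.353,0,0,0,0],[1,-2.2,0.432,0,0,0,0]]'
python3 pose.py
```

```text
time: 13.6
ee_pos: [0.5963, 0.2278, 0.1705]
tcp_rot: [-90.0, 0.0, 78.8]
wrist_force: [0.1, -1.2, -4.8]
opening: 0.0517
time: 14.1
ee_pos: [0.5402, 0.2388, 0.1706]
tcp_rot: [-90.0, 0.0, 78.8]
wrist_force: [0.0, -0.3, -4.6]
opening: 0.0511
14.1 [0.5402 0.2388 0.1706] [-8.997e+01  1.000e-02  7.881e+01] q [23.8  9.8  8.7 88.9  0.  35. ] F [ 0.02 -0.33 -4.6 ] M [-0.01 -0.04 -0.  ] 0.0511
```

```bash
python3 -m jog '[[1,-0.5,0.1,-0.06,0,0,0],[1,-1.2,0.235,-0.06,0,0,0],[1,-2,0.39,-0.06,0,0,0],[1,-2.8,0.55,-0.06,0,0,0],[1,-3.6,0.706,-0.06,0,0,0]]'
python3 -m jog '[[1,-0.8,0.157,0,0,0,0],[1,-1.6,0.314,0,0,0,0],[1,-2.4,0.47,0,0,0,0],[1,-3.2,0.63,0,0,0,0],[1,-3.7,0.726,0,0,0,0]]'
python3 -m jog '[[1,0,0,0,0,0,0]]'
python3 pose.py
```

```text
time: 14.6
ee_pos: [0.4502, 0.2563, 0.1692]
tcp_rot: [-90.0, -0.0, 78.8]
wrist_force: [0.2, 0.4, -4.0]
opening: 0.0516
time: 15.1
ee_pos: [0.3574, 0.2745, 0.1694]
tcp_rot: [-90.0, -0.0, 78.8]
wrist_force: [-0.0, 0.3, -5.0]
opening: 0.0512
time: 15.2
ee_pos: [0.3577, 0.2746, 0.1696]
tcp_rot: [-90.0, -0.0, 78.9]
wrist_force: [0.4, -0.2, -3.6]
opening: 0.0513
15.2 [0.3577 0.2746 0.1696] [-9.001e+01 -3.000e-02  7.888e+01] q [ 37.5  -9.4 -10.7  88.7   0.   48.6] F [ 0.38 -0.2  -3.56] M [-0.02 -0.02 -0.01] 0.0513
```

```bash
python3 -m jog '[[1,0,0,0.8,0,0,0],[1,0,0,2.2,0,0,0],[1,0,0,3.6,0,0,0],[1,0.1,-0.4,4.7,0,0,-0.3],[1,0.4,-1.6,5.2,0,0,-1.1]]'
python3 -m jog '[[1,0.36,-1.4,0,0,0,-1],[1,0.72,-2.8,0,0,0,-2],[1,1.08,-4.2,0,0,0,-3],[1,1.44,-5.6,0,0,0,-4],[1,1.8,-7,0,0,0,-5]]'
python3 -m jog '[[1,0.36,-1.4,0,0,0,-1],[1,0.72,-2.8,0,0,0,-2],[1,1.08,-4.2,0,0,0,-3],[1,1.44,-5.6,0,0,0,-4],[1,1.8,-7,0,0,0,-5]]'
python3 -m jog '[[1,0.36,-1.4,0,0,0,-1],[1,0.8,-3,0,0,0,-2],[1,1.2,-4.6,0,0,0,-3],[1,1.6,-6,0,0,0,-4],[1,1.82,-7.1,0,0,0,-4.62]]'
python3 -m jog '[[1,0,0,0,0,0,0],[1,0,0,0,0,0,0],[1,0,0,0,0,0,0]]'
python3 pose.py
python3 - <<'E'
from h import *
im,P,W,m=cam('top'); z=P[...,2]; x=P[...,0]; y=P[...,1]
for nm,zr in [('plate',(.255,.29)),('jig',(.010,.018))]:
    k=(z>zr[0])&(z<zr[1])&(x>.38)&(x<.62)&(y<-.14)&(y>-.42)
    print(nm,k.sum(),cv2.minAreaRect(P[k][:,:2].astype(np.float32)))
im,P,W,m=cam('wrist'); save('w4.png',im,1.5); z=P[...,2]
k=(z>.25)&(z<.29); 
if k.sum(): print('wrist plate',k.sum(),cv2.minAreaRect(P[k][:,:2].astype(np.float32)),np.median(z[k]))
E
```

```text
time: 15.7
ee_pos: [0.3697, 0.2354, 0.3016]
tcp_rot: [-90.1, -0.2, 73.3]
wrist_force: [0.6, -0.1, -4.1]
opening: 0.0513
time: 16.2
ee_pos: [0.4145, 0.0576, 0.2994]
tcp_rot: [-90.0, -0.0, 48.1]
wrist_force: [1.1, 0.8, -4.6]
opening: 0.0514
time: 16.7
ee_pos: [0.4594, -0.1178, 0.2992]
tcp_rot: [-90.0, -0.0, 23.1]
wrist_force: [0.5, 1.0, -3.8]
opening: 0.0511
time: 17.2
ee_pos: [0.5049, -0.296, 0.2983]
tcp_rot: [-90.0, 0.0, -0.1]
wrist_force: [0.2, 0.4, -3.8]
opening: 0.0512
time: 17.5
ee_pos: [0.5044, -0.293, 0.2993]
tcp_rot: [-90.0, 0.0, 0.2]
wrist_force: [0.4, 0.8, -4.2]
opening: 0.0511
17.5 [ 0.5044 -0.293   0.2993] [-89.99   0.     0.23] q [-30.2  12.1  25.7 103.7   0.   59.6] F [ 0.37  0.84 -4.17] M [-0.02 -0.01  0.  ] 0.0511
plate 1396 ((0.5048124194145203, -0.2925950884819031), (0.09528554230928421, 0.12540817260742188), 1.109443187713623)
jig 4689 ((0.5004847049713135, -0.27542683482170105), (0.1796366274356842, 0.23115617036819458), 0.12691377103328705)
wrist plate 13699 ((0.503719687461853, -0.26588544249534607), (0.09546490758657455, 0.07515483349561691), 0.1983640491962433) 0.2756049217890998
```

View pics/w4.png

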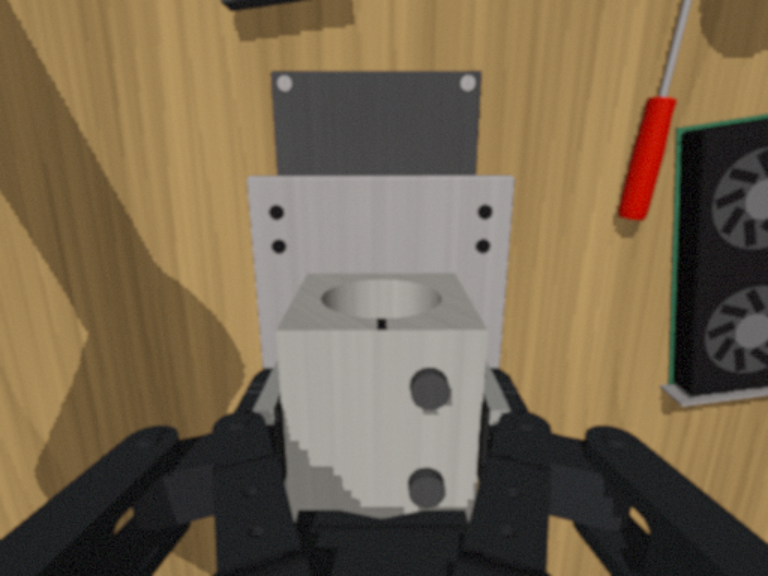

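The bracket is held level and square over the jig; in the picture the plate's long edges are parallel to the jig's. I'll lower it just short of the dowels and the stop.

```bash
python3 -m jog '[[1,-0.08,0,-1,0,0,0],[1,-0.08,0,-2.8,0,0,0],[1,-0.08,0,-4.6,0,0,0],[1,-0.08,0,-6.4,0,0,0],[1,-0.08,0,-8,0,0,0]]'
python3 -m jog '[[1,0,0,-0.8,0,0,0],[1,0,0,-1.4,0,0,0],[1,0,0,-1.7,0,0,0],[1,0,0,-1.8,0,0,0],[1,0,0,-1.8,0,0,0]]'
python3 -m jog '[[1,0,0,-0.08,0,0,0],[1,0,0,-0.15,0,0,0],[1,0,0,-0.2,0,0,0],[1,0,0,-0.2,0,0,0]]'
python3 -m jog '[[1,0,0,-0.02,0,0,0],[1,0,0,-0.04,0,0,0],[1,0,0,-0.06,0,0,0],[1,0,0,-0.06,0,0,0]]'
python3 pose.py
```

```text
time: 18.1
ee_pos: [0.502, -0.2921, 0.0975]
tcp_rot: [-90.0, -0.0, 0.3]
wrist_force: [0.7, 0.1, -4.2]
opening: 0.051
time: 18.6
ee_pos: [0.5029, -0.2933, 0.0553]
tcp_rot: [-90.0, -0.1, 0.2]
wrist_force: [-0.9, 0.2, -4.5]
opening: 0.0515
time: 19.0
ee_pos: [0.5024, -0.2931, 0.0493]
tcp_rot: [-90.0, 0.0, 0.2]
wrist_force: [0.2, -0.1, -4.9]
opening: 0.0516
time: 19.4
ee_pos: [0.5024, -0.2931, 0.0477]
tcp_rot: [-90.0, 0.0, 0.2]
wrist_force: [-0.9, -0.3, -4.7]
opening: 0.051
19.4 [ 0.5024 -0.2931  0.0477] [-90.     0.     0.19] q [-30.3   9.7  -5.   75.3   0.   59.5] F [-0.93 -0.27 -4.72] M [ 0.02 -0.05  0.03] 0.051
```

```bash
python3 -m jog '[[1,0,0,-0.03,0,0,0],[1,0,0,-0.06,0,0,0],[1,0,0,-0.06,0,0,0]]'
python3 -m jog '[[1,0,0,-0.02,0,0,0],[1,0,0,-0.04,0,0,0],[1,0,0,-0.04,0,0,0]]'
python3 -m jog '[[1,0,0,-0.02,0,0,0],[1,0,0,-0.04,0,0,0],[1,0,0,-0.04,0,0,0]]'
```

```text
time: 19.7
ee_pos: [0.5023, -0.2931, 0.0461]
tcp_rot: [-90.0, 0.0, 0.2]
wrist_force: [-0.5, 0.1, -4.7]
opening: 0.0513
time: 20.0
ee_pos: [0.5024, -0.2931, 0.0453]
tcp_rot: [-90.0, -0.0, 0.2]
wrist_force: [0.4, -0.0, -4.2]
opening: 0.0515
time: 20.3
ee_pos: [0.5024, -0.2931, 0.0451]
tcp_rot: [-90.0, -0.0, 0.2]
wrist_force: [-4.2, 1.4, 5.2]
opening: 0.0511
```

```bash
python3 -m jog '[[1,0,0,0.03,0,0,0],[1,0.1,-0.1,0.03,0,0,0],[1,0.2,-0.2,0.03,0,0,0],[1,0.24,-0.28,0.03,0,0,0],[1,0.24,-0.28,0.03,0,0,0]]'
python3 -m jog '[[1,0.04,0,0,0,0,0],[1,0.08,0,0,0,0,0],[1,0.08,0,0,0,0,0]]'
python3 -m jog '[[1,0.03,0,0,0,0,0],[1,0.06,0,0,0,0,0],[1,0.06,0,0,0,0,0]]'
python3 pose.py
```

```text
time: 20.8
ee_pos: [0.509, -0.3005, 0.0451]
tcp_rot: [-90.0, -0.0, 0.2]
wrist_force: [0.5, 0.7, 1.7]
opening: 0.0508
time: 21.1
ee_pos: [0.5103, -0.3004, 0.0452]
tcp_rot: [-90.0, 0.0, 0.2]
wrist_force: [-4.1, -0.5, 2.6]
opening: 0.0512
time: 21.4
ee_pos: [0.511, -0.3003, 0.0452]
tcp_rot: [-90.0, 0.1, 0.2]
wrist_force: [-8.6, -0.1, 6.4]
opening: 0.0511
21.4 [ 0.511  -0.3003  0.0452] [-90.03   0.1    0.17] q [-30.4  11.3  -3.5  75.3  -0.1  59.4] F [-8.65 -0.06  6.38] M [-0.35  1.61  0.07] 0.0511
```

```bash
python3 -m jog '[[1,0,-0.03,0.02,0,0,0],[1,0,-0.06,0.02,0,0,0],[1,0,-0.08,0.02,0,0,0],[1,0,-0.08,0.02,0,0,0]]'
python3 -m jog '[[1,0,-0.03,0,0,0,0],[1,0,-0.06,0,0,0,0],[1,0,-0.06,0,0,0,0]]'
python3 -m jog '[[1,0,-0.03,0,0,0,0],[1,0,-0.06,0,0,0,0],[1,0,-0.06,0,0,0,0]]'
python3 pose.py
```

```text
time: 21.8
ee_pos: [0.511, -0.3008, 0.0454]
tcp_rot: [-89.8, 0.1, 0.2]
wrist_force: [-7.5, 8.0, 6.8]
opening: 0.0512
time: 22.1
ee_pos: [0.511, -0.3018, 0.0454]
tcp_rot: [-89.8, 0.1, 0.3]
wrist_force: [-7.7, 9.7, 7.5]
opening: 0.0513
time: 22.4
ee_pos: [0.5111, -0.3025, 0.0455]
tcp_rot: [-89.7, 0.1, 0.3]
wrist_force: [-8.5, 14.1, 10.1]
opening: 0.0514
22.4 [ 0.5111 -0.3025  0.0455] [-89.71   0.1    0.29] q [-30.7  11.6  -3.1  75.5   0.2  59. ] F [-8.54 14.11 10.14] M [2.55 1.52 0.18] 0.0514
```

```bash
python3 -m jog '[[1,-0.06,0,0.04,0,0,0],[1,-0.06,0,0.06,0,0,0],[1,-0.06,0,0.06,0,0,0]]'
python3 -m jog '[[1,0,-0.03,0,0,0,0],[1,0,-0.06,0,0,0,0],[1,0,-0.06,0,0,0,0]]'
python3 -m jog '[[1,0,-0.03,0,0,0,0],[1,0,-0.06,0,0,0,0],[1,0,-0.06,0,0,0,0]]'
python3 pose.py
```

```text
time: 22.7
ee_pos: [0.5108, -0.3028, 0.0459]
tcp_rot: [-89.7, -0.0, 0.3]
wrist_force: [1.8, 9.4, -3.4]
opening: 0.0511
time: 23.0
ee_pos: [0.5107, -0.303, 0.046]
tcp_rot: [-89.6, -0.0, 0.3]
wrist_force: [1.0, 15.8, 1.1]
opening: 0.0514
time: 23.3
ee_pos: [0.5108, -0.3033, 0.0464]
tcp_rot: [-89.5, -0.0, 0.4]
wrist_force: [0.4, 23.2, 5.4]
opening: 0.0514
23.3 [ 0.5108 -0.3033  0.0464] [-8.946e+01 -2.000e-02  3.700e-01] q [-30.9  11.7  -2.9  75.7   0.5  58.7] F [ 0.38 23.21  5.43] M [ 4.96 -0.03 -0.11] 0.0514
```

```bash
python3 -m jog '[[1,0,0.1,0,0,0,0],[1,0,0.16,-0.02,0,0,0],[1,0,0.16,-0.04,0,0,0],[1,0,0.16,-0.04,0,0,0]]'
python3 -m jog '[[0.7,0,0,0,0,0,0],[0.5,0,0,0,0,0,0],[0.3,0,0,0,0,0,0],[0.15,0,0,0,0,0,0],[0,0,0,0,0,0,0]]'
python3 -m jog '[[0,0,0,0.4,0,0,0],[0,0,0,1.2,0,0,0],[0,0,0,2.4,0,0,0],[0,0,0,4,0,0,0],[0,0,0,4.4,0,0,0]]'
python3 -m jog '[[1,0,0,0,0,0,0],[1,0,0,0,0,0,0],[1,0,0,0,0,0,0],[1,0,0,0,0,0,0],[1,0,0,0,0,0,0]]'
python3 pose.py
cat > chk.py <<'E'
from h import *
import sys
im,P,W,m=cam('wrist'); save(sys.argv[1],im,1.5)
np.savez('w',im=im,P=P)
z=P[...,2];x=P[...,0];y=P[...,1]
k=(z>.0175)&(z<.023)&(x>.44)&(x<.558)&(y>-.367)&(y<-.22); print('plate',k.sum(),cv2.minAreaRect(P[k][:,:2].astype(np.float32)),np.nanmedian(z[k]))
k=(z>.074)&(z<.09)&(x>.44)&(x<.56)&(y>-.38)&(y<-.22)
if k.sum(): print('block',k.sum(),cv2.minAreaRect(P[k][:,:2].astype(np.float32)),np.nanmedian(z[k]))
E
python3 chk.py w5.png
```

```text
time: 23.7
ee_pos: [0.5108, -0.3028, 0.0457]
tcp_rot: [-89.9, -0.0, 0.3]
wrist_force: [0.8, 7.7, -1.0]
opening: 0.0511
time: 24.2
ee_pos: [0.5105, -0.3045, 0.0462]
tcp_rot: [-90.0, -0.0, 0.2]
wrist_force: [0.1, 0.2, 0.5]
opening: 0.0843
time: 24.7
ee_pos: [0.5117, -0.305, 0.1617]
tcp_rot: [-90.2, -0.3, 0.2]
wrist_force: [0.8, -0.1, -0.0]
opening: 0.0853
time: 25.2
ee_pos: [0.5101, -0.3039, 0.1551]
tcp_rot: [-90.0, 0.1, 0.2]
wrist_force: [0.3, -0.2, -0.4]
opening: 0.0123
25.2 [ 0.5101 -0.3039  0.1551] [-8.996e+01  8.000e-02  2.000e-01] q [-30.8  10.2   7.4  87.3  -0.   59. ] F [ 0.28 -0.23 -0.4 ] M [-0.    0.    0.03] 0.0123
plate 7067 ((0.4999288320541382, -0.3018452525138855), (0.12791140377521515, 0.11609290540218353), 89.98403930664062) 0.0209988594024777
block 5535 ((0.5103934407234192, -0.3006852865219116), (0.05209486931562424, 0.06091997027397156), 0.4385996460914612) 0.08300007991202746
```

View pics/w5.png

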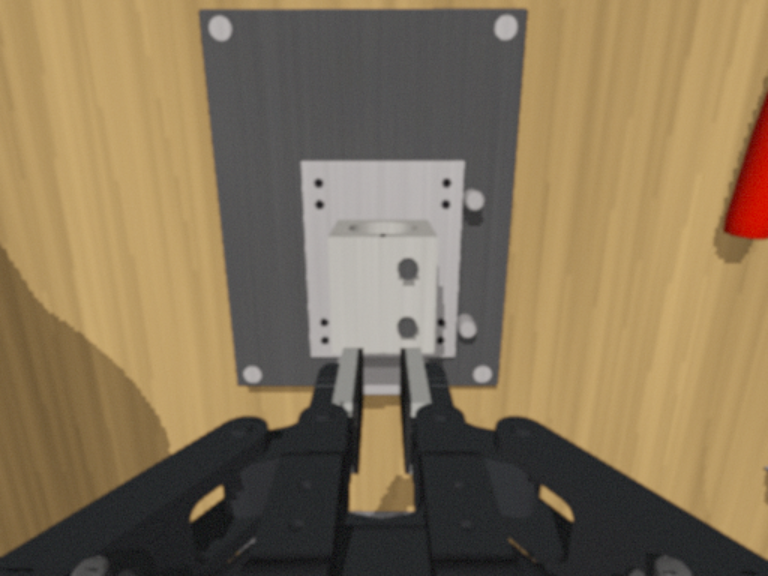

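The picture shows the plate lying flat, beside both dowels at (474,200) and (467,326) and at the end stop around (382,378). I'll seat it with gentle pushes from closed fingers low on the block, first towards the dowels and then towards the stop.

```bash
python3 -m jog '[[1,-1.2,0.08,0,0,0,0],[1,-2.32,0.08,0,0,0,0],[1,-2.32,0.08,-1.4,0,0,0],[1,-2.32,0.08,-2.8,0,0,0],[1,-2.32,0.08,-4.2,0,0,0]]'
python3 -m jog '[[1,0,0,-0.4,0,0,0],[1,0,0,-0.56,0,0,0],[1,0,0,-0.56,0,0,0],[1,0.2,0,-0.56,0,0,0],[1,0.2,0,-0.56,0,0,0]]'
python3 -m jog '[[1,0.12,0,0,0,0,0],[1,0.2,0,0,0,0,0],[1,0.2,0,0,0,0,0]]'
python3 pose.py
```

```text
time: 25.75
ee_pos: [0.4522, -0.3022, 0.0501]
tcp_rot: [-90.0, -0.0, 0.2]
wrist_force: [0.3, -0.5, -0.2]
opening: -0.0001
time: 26.25
ee_pos: [0.4588, -0.3027, 0.0387]
tcp_rot: [-90.1, -0.1, 0.2]
wrist_force: [-1.0, -0.1, -0.2]
opening: 0.0003
time: 26.55
ee_pos: [0.4608, -0.3025, 0.0384]
tcp_rot: [-90.1, 0.2, 0.1]
wrist_force: [-15.8, 1.0, 11.2]
opening: -0.0003
26.55 [ 0.4608 -0.3025  0.0384] [-90.06   0.18   0.14] q [-33.2   6.  -10.2  73.9  -0.1  56.7] F [-15.84   0.99  11.18] M [0.06 2.42 0.06] -0.0003
```

```bash
python3 -m jog '[[1,-0.12,0,0,0,0,0],[1,-0.12,0,0,0,0,0]]'
python3 -m jog '[[1,-0.12,0,0,0,0,0],[1,-0.3,0,0,0,0,0],[1,-0.3,0,0,0,0,0]]'
python3 - <<'E'
from h import *
o=bot.get_obs()
im,P,W,m=cam('scene'); z=P[...,2];x=P[...,0];y=P[...,1]
r=bot.regions_of('scene','bracket')
for a in r[:2]:
    k=a['pixels']; print(a['conf'],a['point'])
a,b,c,d=120,220,180,300
save('s3.png',im[a:b,c:d],5)
E
python3 pose.py
```

```text
time: 26.75
ee_pos: [0.4594, -0.3025, 0.0377]
tcp_rot: [-90.0, -0.0, 0.2]
wrist_force: [-4.8, -1.0, 4.9]
opening: -0.0
time: 27.05
ee_pos: [0.4515, -0.302, 0.0369]
tcp_rot: [-90.0, 0.0, 0.2]
wrist_force: [0.1, -0.4, -0.1]
opening: 0.0002
0.78 [156.0, 225.6]
27.15 [ 0.4518 -0.3021  0.0369] [-89.99   0.     0.19] q [-33.8   4.9 -11.6  73.5   0.   56. ] F [-0.08  0.36  0.39] M [0.01 0.01 0.01] 0.0001
```

View pics/s3.png

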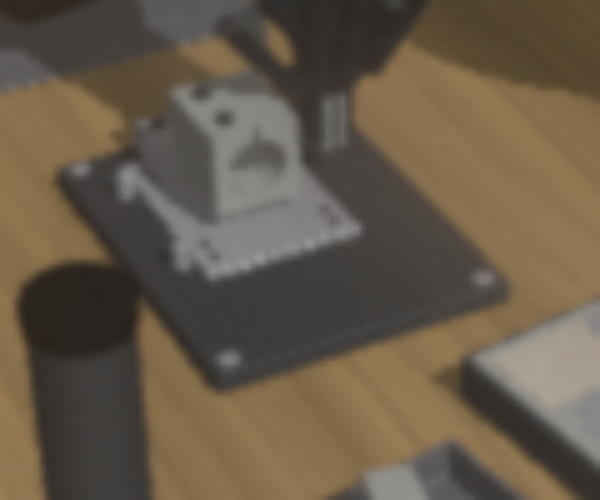

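The crop shows the plate's long edge against both dowels at about (130,180) and (185,250), and the bracket lying flat. Next is the push towards the end stop.

```bash
python3 -m jog '[[1,0,0,1.5,0,0,0],[1,0,0.6,3,0,0,0],[1,0.4,1.8,4,0,0,0],[1,1.4,2.68,4,0,0,0],[1,2.35,2.68,4,0,0,0]]'
python3 -m jog '[[1,0,0,-1,0,0,0],[1,0,0,-2.4,0,0,0],[1,0,0,-3.6,0,0,0],[1,0,0,-4.06,0,0,0],[1,0,0,-4.06,0,0,0]]'
python3 -m jog '[[1,0,-0.3,0,0,0,0],[1,0,-0.6,0,0,0,0],[1,0,-0.76,0,0,0,0],[1,0,-0.76,0,0,0,0]]'
python3 pose.py
```

```text
time: 27.65
ee_pos: [0.512, -0.2332, 0.1388]
tcp_rot: [-90.0, -0.2, 0.3]
wrist_force: [-0.5, -1.3, -0.3]
opening: 0.0001
time: 28.15
ee_pos: [0.5097, -0.2346, 0.0341]
tcp_rot: [-89.9, 0.2, 0.2]
wrist_force: [-0.2, -0.2, 0.5]
opening: 0.0003
time: 28.55
ee_pos: [0.511, -0.2552, 0.0364]
tcp_rot: [-90.0, -0.1, 0.1]
wrist_force: [0.6, 0.6, 0.2]
opening: -0.0001
28.55 [ 0.511  -0.2552  0.0364] [-9.004e+01 -7.000e-02  1.400e-01] q [-26.5   8.5  -7.6  73.8  -0.   63.3] F [0.63 0.62 0.2 ] M [ 0.01 -0.01 -0.02] -0.0001
```

```bash
python3 -m jog '[[1,0,-0.05,0,0,0,0],[1,0,-0.1,0,0,0,0],[1,0,-0.1,0,0,0,0]]'
python3 -m jog '[[1,0,-0.04,0,0,0,0],[1,0,-0.08,0,0,0,0],[1,0,-0.08,0,0,0,0]]'
python3 -m jog '[[1,0,-0.04,0,0,0,0],[1,0,-0.08,0,0,0,0],[1,0,-0.08,0,0,0,0]]'
```

```text
time: 28.85
ee_pos: [0.5106, -0.2566, 0.0356]
tcp_rot: [-90.0, 0.0, 0.2]
wrist_force: [-0.1, 0.0, -0.1]
opening: -0.0003
time: 29.15
ee_pos: [0.5106, -0.2576, 0.0356]
tcp_rot: [-89.9, 0.0, 0.2]
wrist_force: [-0.1, 5.9, 1.6]
opening: -0.0002
time: 29.45
ee_pos: [0.5108, -0.2584, 0.0359]
tcp_rot: [-89.8, -0.0, 0.3]
wrist_force: [-0.8, 13.0, 6.6]
opening: -0.0001
```

```bash
python3 -m jog '[[1,0,0.14,0,0,0,0],[1,0,0.4,0,0,0,0],[1,0,0.6,1,0,0,0],[1,-0.5,0.6,3,0,0,0],[1,-1.5,-0.5,4,0,0,0]]'
python3 -m jog '[[1,-0.7,-1,0,0,0,0],[1,-0.9,-1.5,0,0,0,0],[1,-0.9,-1.55,-1.5,0,0,0],[1,-0.9,-1.55,-3,0,0,0],[1,-0.9,-1.55,-3.9,0,0,0]]'
python3 pose.py
python3 -m jog '[[1,0,0,0,0,0,0],[1,0,0,0,0,0,0]]'
python3 pose.py
```

```text
time: 29.95
ee_pos: [0.4744, -0.2716, 0.1386]
tcp_rot: [-90.1, -0.1, 0.4]
wrist_force: [0.3, -1.7, 0.6]
opening: -0.0002
time: 30.45
ee_pos: [0.4495, -0.311, 0.0344]
tcp_rot: [-89.9, 0.2, 0.2]
wrist_force: [0.5, 0.2, -0.3]
opening: 0.0001
30.45 [ 0.4495 -0.311   0.0344] [-89.88   0.17   0.16] q [-34.7   5.6 -11.1  73.5   0.   55.2] F [ 0.52  0.2  -0.34] M [ 0.   -0.05 -0.03] 0.0001
time: 30.65
ee_pos: [0.4507, -0.3116, 0.0381]
tcp_rot: [-90.0, 0.0, 0.2]
wrist_force: [-0.1, -0.5, -0.1]
opening: -0.0003
30.65 [ 0.4507 -0.3116  0.0381] [-8.997e+01  4.000e-02  2.000e-01] q [-34.7   5.5 -10.8  73.8   0.   55.1] F [-0.13 -0.48 -0.08] M [ 0.03 -0.04  0.  ] -0.0003
```

```bash
python3 -m jog '[[1,0,0.38,0,0,0,0],[1,0.15,0.38,0,0,0,0],[1,0.28,0.38,0,0,0,0],[1,0.28,0.38,0,0,0,0]]'
python3 -m jog '[[1,0.04,0,0,0,0,0],[1,0.08,0,0,0,0,0],[1,0.08,0,0,0,0,0]]'
python3 -m jog '[[1,0.02,0,0,0,0,0],[1,0.04,0,0,0,0,0],[1,0.04,0,0,0,0,0]]'
```

```text
time: 31.05
ee_pos: [0.4585, -0.3025, 0.0387]
tcp_rot: [-90.0, -0.1, 0.2]
wrist_force: [0.4, -0.8, -0.0]
opening: 0.0003
time: 31.35
ee_pos: [0.4595, -0.3024, 0.0381]
tcp_rot: [-90.0, 0.0, 0.2]
wrist_force: [-1.2, 0.1, 1.4]
opening: 0.0002
time: 31.65
ee_pos: [0.4598, -0.3024, 0.0381]
tcp_rot: [-90.0, 0.1, 0.2]
wrist_force: [-7.1, 0.1, 4.3]
opening: -0.0003
```

Contact is firm at 7 N with almost no travel. I'll retreat and check from above and from the side.

```bash
python3 -m jog '[[1,-0.15,0,0,0,0,0],[1,-0.5,0,0,0,0,0],[1,-0.5,0,1.5,0,0,0],[1,-0.5,0,3.3,0,0,0],[1,-0.5,0,5,0,0,0]]'
python3 -m jog '[[1,-1,1.2,1,0,0,0],[1,-2,2.4,2,0,0,0],[1,-3,4,3,0,0,0],[1,-3,5,3,0,0,0],[1,-3,5,3,0,0,0]]'
python3 -m jog '[[1,0,0,0,0,0,0],[1,0,0,0,0,0,0]]'
python3 pose.py
python3 - <<'E'
from h import *
im,P,W,m=cam('top'); x,y,z=P[...,0],P[...,1],P[...,2]
k=(x>.4)&(x<.6)&(y<-.15)&(y>-.4)
b=k&(z>.074)&(z<.09); print('block',b.sum(),cv2.minAreaRect(P[b][:,:2].astype(np.float32)),np.median(z[b]))
save('t5.png',im[170:270,320:445],6)
C=np.linalg.inv(W); 
# expected home outline drawn for comparison, offset by jig fit; print plate rect by brightness
g=cv2.cvtColor(im,cv2.COLOR_RGB2GRAY); s=k&(z>.0165)&(z<.0235)&(g>100); 
n,l,st,ce=cv2.connectedComponentsWithStats(s.astype(np.uint8)); i=1+st[1:,4].argmax(); q=P[l==i][:,:2]; print('plate',st[i],cv2.minAreaRect(q.astype(np.float32)))
im2,P2,W2,m2=cam('scene'); save('s5.png',im2)
for l in ['collar','drive','screwdriver','mug']:
    for r in bot.regions_of('top',l)[:4]:
        q=P[r['pixels']]; print(l,round(r['conf'],2),np.nanpercentile(q,[3,50,97],axis=0).round(3).tolist())
E
```

```text
time: 32.15
ee_pos: [0.4474, -0.3022, 0.1645]
tcp_rot: [-90.0, 0.0, 0.2]
wrist_force: [1.7, 0.5, -0.7]
opening: 0.0002
time: 32.65
ee_pos: [0.3726, -0.1754, 0.2397]
tcp_rot: [-90.1, -0.2, 0.3]
wrist_force: [0.6, -0.3, 0.0]
opening: -0.0003
time: 32.85
ee_pos: [0.3731, -0.1778, 0.2375]
tcp_rot: [-90.0, 0.0, 0.2]
wrist_force: [-0.0, 0.1, -0.1]
opening: -0.0002
32.85 [ 0.3731 -0.1778  0.2375] [-8.999e+01  3.000e-02  1.900e-01] q [-25.5 -13.4  -6.5  96.9  -0.   64.3] F [-0.01  0.13 -0.14] M [-0.03  0.02 -0.07] -0.0002
block 612 ((0.5120479464530945, -0.30294036865234375), (0.06238434463739395, 0.05114004760980606), 89.08635711669922) 0.08218438580961407
plate [ 365  195   55   45 1136] ((0.5145063400268555, -0.3021813631057739), (0.1070110872387886, 0.12720699608325958), 1.529662013053894)
collar 0.74 [[0.486, 0.327, 0.0], [0.516, 0.355, 0.079], [0.549, 0.39, 0.084]]
collar 0.73 [[0.563, 0.004, 0.006], [0.574, 0.028, 0.065], [0.591, 0.054, 0.069]]
collar 0.57 [[0.338, 0.113, 0.014], [0.354, 0.144, 0.08], [0.368, 0.18, 0.085]]
drive 0.67 [[0.369, -0.104, 0.022], [0.417, -0.035, 0.027], [0.466, 0.033, 0.031]]
screwdriver 0.61 [[0.727, -0.279, 0.001], [0.741, -0.226, 0.022], [0.756, -0.121, 0.028]]
mug 0.95 [[0.752, -0.058, 0.002], [0.805, -0.024, 0.04], [0.832, 0.013, 0.096]]
mug 0.42 [[0.478, 0.11, 0.004], [0.706, 0.193, 0.011], [0.825, 0.292, 0.355]]
```

View pics/t5.png

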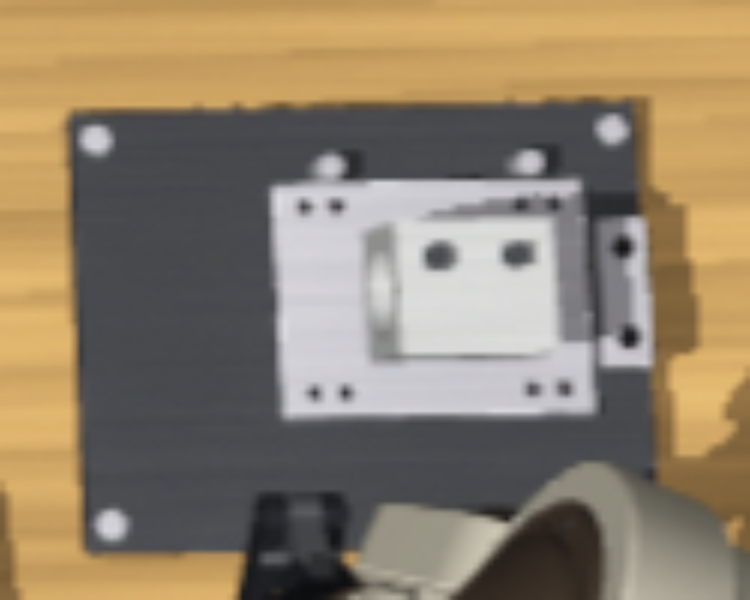

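The plate looks parallel to the jig and touching both dowels. At the stop, the dark strip at about (597,290) fits the stop's 14 mm face seen at a slant. I'll look straight down on it with the wrist camera to make sure.

```bash
python3 -m jog '[[1,1,-1.5,0,0,0,0],[1,2,-3,0,0,0,0],[1,3,-4.5,0,0,0,0],[1,4,-6,0,0,0,0],[1,5,-7.5,0,0,0,0]]'
python3 -m jog '[[1,0.25,-1.5,0,0,0,0],[1,0.5,-2.6,0,0,0,0],[1,0.5,-2.6,0,0,0,0],[1,0.5,-2.6,0,0,0,0]]'
python3 pose.py
python3 - <<'E'
from h import *
im,P,W,m=cam('wrist'); print(W[:3,3].round(3))
def px(p):
    c=np.linalg.inv(W)@np.array([*p,1]); return [round(m['fx']*c[0]/c[2]+m['cx']),round(m['fy']*c[1]/c[2]+m['cy'])]
print(px([.5107,-.365,.02]),px([.564,-.34,.028]),px([.564,-.262,.028]))
u,v=px([.52,-.34,.02]); u0=max(0,min(u-95,322)); v0=max(0,min(v-75,234)); print(u0,v0)
save('w6.png',im[v0:v0+150,u0:u0+190],4)
E
```

```text
time: 33.65
ee_pos: [0.4989, -0.3667, 0.2375]
tcp_rot: [-90.0, 0.0, 0.2]
wrist_force: [1.2, -0.2, 1.4]
opening: -0.0001
time: 34.05
ee_pos: [0.5105, -0.4304, 0.2368]
tcp_rot: [-89.9, 0.1, 0.1]
wrist_force: [0.1, -0.1, -0.6]
opening: -0.0001
34.05 [ 0.5105 -0.4304  0.2368] [-8.992e+01  8.000e-02  1.400e-01] q [-40.1  22.7  31.9  99.3   0.   49.7] F [ 0.08 -0.07 -0.64] M [ 0.03 -0.    0.04] -0.0001
[ 0.51  -0.355  0.38 ]
[255, 105] [305, 81] [309, -1]
169 6
```

View pics/w6.png

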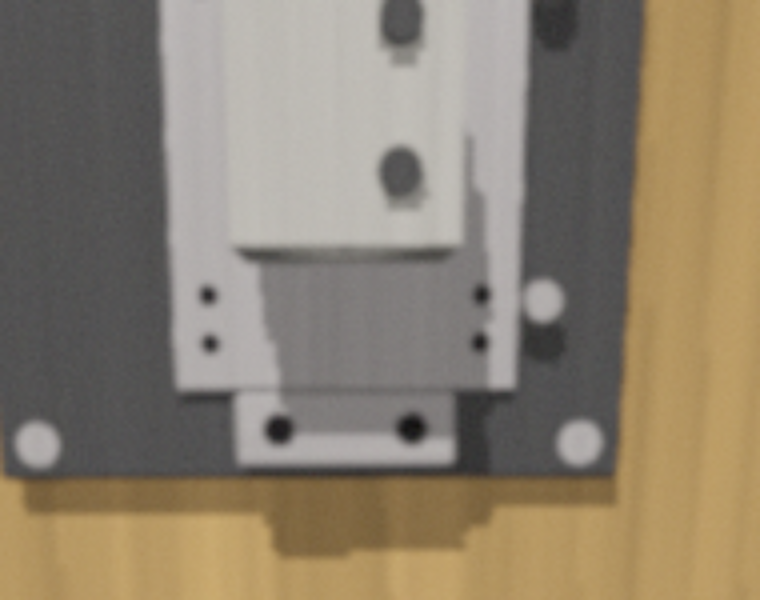

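From straight above, the short edge at about (345,392) sits flush on the stop. The small offset at the dowel (523 against 518) is about what its extra height would give by parallax. I'm handing it in.

```bash
python3 -c "
from workcell import bot
print(bot.job_done())"
```

```text
the job is handed in; nothing more can be done
None
```

The collar is in the grey tray and the bracket lies plate down on the jig, pushed against both dowels and the end stop. I handed the job in at about 34 s of the 72 allowed, with the gripper closed and clear of everything.

**Collar:** I slid it off the open end and set it upright near the middle of the tray. The top camera showed it there right after release and again before handing in.

**Bracket:** I slid it off the same way, laid it on the jig, and pushed it home. After letting go I seated it again with closed fingers, reaching about 16 N then 7 N towards the dowels and 13 N towards the stop, with almost no further movement. The highest force I saw was about 23 N, when I first pushed it against the stop while still holding it.

**Last checks:**
- The block's centre measured within about 1 mm of the home position.
- The view from above showed the short edge flush on the stop.
- A gap of about 1.4 mm shows at the one dowel visible in that view. About 1.2 mm of it is parallax from the dowel's height, so I rely on the contact force there.
- The drive, screwdriver, mug and the two spare collars were where they started.

**Readings that disagreed:**
- A fit of the plate's outline in the top view gave 107 x 127 mm, turned 1.5°. It had also picked up the dowels, so I set it aside in favour of the pictures.
- When pushing towards the dowels, contact came earlier than expected, probably from the finger linkage on the block. I backed off and repeated that push more gently.

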